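Find the socket key for the shaker platform's hub nut

TASK

The bench shaker's platform is about to come off: at its control ledge press the red stop button, let it spring back, and then press the blue platform-lock button, leaving the green start button alone. Then find by trying which of the socket keys in the stand fits the hex nut in the middle of the platform snugly (the nut is 19 or 24 mm; the green 24 mm key would also drop loosely over a 19 mm nut, so try the orange 19 mm key first), and stand a key that does not fit upright back in a free well of the stand. Finish holding: the right key upright and fully home on the nut, still gripped in the gripper, the other two keys in the stand, and the tube rack, waste bin and slide tray not disturbed.

Things in the scene. Friction and masses are not known exactly. Their poses are not given: they have to be found in the camera images.
- stop (a joint): red stop button, the middle one of the three: round spring button, 24 mm across, on the sloping ledge at the shaker's robot side (the ledge leans 0.2 rad towards that side). Its value is how far it is pressed: 0 up, 0.005 m fully down at 5 N; it counts as pressed beyond 0.0035 m and springs back when released
- lock (a joint): blue platform-lock button, the right one as the robot sees it: round spring button, 24 mm across, on the sloping ledge at the shaker's robot side (the ledge leans 0.2 rad towards that side). Its value is how far it is pressed: 0 up, 0.005 m fully down at 5 N; it counts as pressed beyond 0.0035 m and springs back when released
- start (a joint): green start button, the left one as the robot sees it, not to be pressed: round spring button, 24 mm across, on the sloping ledge at the shaker's robot side (the ledge leans 0.2 rad towards that side). Its value is how far it is pressed: 0 up, 0.005 m fully down at 5 N; it counts as pressed beyond 0.0035 m and springs back when released
- stop_top (a point): the middle of the upper face of the red stop button when it is up; it moves with the button
- lock_top (a point): the middle of the upper face of the blue platform-lock button when it is up; it moves with the button
- start_top (a point): the middle of the upper face of the green start button when it is up; it moves with the button
- platform_centre (a point): the middle of the platform's upper face, 95 mm above the work surface, on the fixed bench shaker (white housing 300 mm deep, 260 mm wide, aluminium platform 218 by 250 mm with 9 mm edge rails). x points away from the control ledge
- hub_p: one of two clamp hubs: black disc 68 mm across, 8 thick, and a steel hex nut 14 high on it. One hub has a 19 mm nut, the other 24 mm (unmarked). Origin: centre of the disc's underside, z up; two nut corners lie on x. Home, a socket's mouth is on the disc, 8 mm above the origin; a too small one stops on the nut's top, at 22 mm; a too big one drops over loosely. Fixed
- hub_q: the other clamp hub, like hub_p (same origin, axes and heights) but with the other nut size. One hub, the one to work on, is on the shaker's platform at platform_centre; the other is a spare on top of the low grey parts box (120 by 130 mm, 95 high, fixed). Which is where changes
- stand: grey key stand, fixed, 62 mm (x) by 210 mm (y) by 36 mm high; the origin is the centre of its underside. Three round wells 40 mm across and 26 mm deep in a row along its y axis, at y = -70, 0 and 70 mm; their floors are 10 mm above the origin. The handles stand roughly along the row
- key_grey_mid (a point): grey 17 mm wing-handled socket key, hex opening 18.4 mm across flats, 21 deep. Point: on its axis half-way up, 45 mm above the mouth. z runs up from mouth to handle, x along the handle; two hex corners lie on x. 90 mm tall: socket 36 across, 34 high; shank 16; flat handle 48 (x) by 16 (y) by 40 high, centred 25 above the point. About 0.16 kg. Starts upright, mouth down, in any well of the stand
- key_orange_mid (a point): orange 19 mm wing-handled socket key, hex opening 20.5 mm across flats, 21 deep. Point: on its axis half-way up, 45 mm above the mouth. z runs up from mouth to handle, x along the handle; two hex corners lie on x. 90 mm tall: socket 36 across, 34 high; shank 16; flat handle 48 (x) by 16 (y) by 40 high, centred 25 above the point. About 0.16 kg. Starts upright, mouth down, in any well of the stand
- key_green_mid (a point): green 24 mm wing-handled socket key, hex opening 25.7 mm across flats, 21 deep. Point: on its axis half-way up, 45 mm above the mouth. z runs up from mouth to handle, x along the handle; two hex corners lie on x. 90 mm tall: socket 36 across, 34 high; shank 16; flat handle 48 (x) by 16 (y) by 40 high, centred 25 above the point. About 0.16 kg. Starts upright, mouth down, in any well of the stand
- tube_rack: bystander: loose white wire rack of orange-capped sample tubes, 135 by 90 mm, 97 mm high; origin at the centre of its underside
- waste_bin: bystander: loose open yellow plastic bin, 142 by 112 mm, 107 mm high, with loose orange caps; origin at the centre of its underside
- slide_tray: bystander: loose white slide tray, 190 by 110 mm, 18 mm high; origin at the centre of its underside
There are look-alikes about, which are no part of the job. What is shaped like the part that bears key_green_mid but purple is not meant.

How it is judged (in metres and radians):
On the way, in this order (a step that is already met when the one before it is completed fails the run):
1. the red stop button is pressed, all three keys still in the stand (value of joint stop above 0.0035 m and value of joint lock below 0.0015 m and z of key_grey_mid in the frame of stand between 0.049 and 0.062 m and horizontal distance between each of key_grey_mid, key_orange_mid, key_green_mid and stand below 0.095 m and angle between each of key_grey_mid, key_orange_mid, key_green_mid's own z axis and vertical below 0.25 rad and z of key_orange_mid in the frame of stand between 0.049 and 0.062 m and z of key_green_mid in the frame of stand between 0.049 and 0.062 m), for 0.05 s.
2. then, with the stop button up again, the blue platform-lock button is pressed, all three keys still in the stand (value of joint lock above 0.0035 m and value of joint stop below 0.0015 m and z of key_grey_mid in the frame of stand between 0.049 and 0.062 m and horizontal distance between each of key_grey_mid, key_orange_mid, key_green_mid and stand below 0.095 m and angle between each of key_grey_mid, key_orange_mid, key_green_mid's own z axis and vertical below 0.25 rad and z of key_orange_mid in the frame of stand between 0.049 and 0.062 m and z of key_green_mid in the frame of stand between 0.049 and 0.062 m), for 0.05 s.
3. the key of the nut's own size is held fully home on the nut of the hub on the platform, the other two in the stand (((horizontal distance between hub_p and platform_centre below 0.02 m and horizontal distance between key_orange_mid and hub_p below 0.004 m and z of key_orange_mid in the frame of hub_p below 0.056 m and angle between key_orange_mid's own z axis and vertical below 0.12 rad and contact force between the fingers and key_orange above 3 N and z of key_grey_mid in the frame of stand between 0.049 and 0.062 m and horizontal distance between each of key_grey_mid, key_green_mid and stand below 0.095 m and angle between each of key_grey_mid, key_green_mid's own z axis and vertical below 0.25 rad and z of key_green_mid in the frame of stand between 0.049 and 0.062 m) or (horizontal distance between hub_q and platform_centre below 0.02 m and horizontal distance between key_green_mid and hub_q below 0.004 m and z of key_green_mid in the frame of hub_q below 0.056 m and angle between key_green_mid's own z axis and vertical below 0.12 rad and contact force between the fingers and key_green above 3 N and z of key_grey_mid in the frame of stand between 0.049 and 0.062 m and horizontal distance between each of key_grey_mid, key_orange_mid and stand below 0.095 m and angle between each of key_grey_mid, key_orange_mid's own z axis and vertical below 0.25 rad and z of key_orange_mid in the frame of stand between 0.049 and 0.062 m))), for 0.2 s.
At the end, for the whole second after the job is handed in: The key of the nut's own size, still gripped (over 3 N), is on the platform hub's nut: within 4 mm of its axis, mouth within 3 mm of the disc, upright within 0.12 rad. The other two keys stand in the stand's wells, feet within 6 mm of the floors, upright within 0.25 rad (((horizontal distance between hub_p and platform_centre below 0.02 m and horizontal distance between key_orange_mid and hub_p below 0.004 m and z of key_orange_mid in the frame of hub_p below 0.056 m and angle between key_orange_mid's own z axis and vertical below 0.12 rad and contact force between the fingers and key_orange above 3 N and z of key_grey_mid in the frame of stand between 0.049 and 0.062 m and horizontal distance between each of key_grey_mid, key_green_mid and stand below 0.095 m and angle between each of key_grey_mid, key_green_mid's own z axis and vertical below 0.25 rad and z of key_green_mid in the frame of stand between 0.049 and 0.062 m) or (horizontal distance between hub_q and platform_centre below 0.02 m and horizontal distance between key_green_mid and hub_q below 0.004 m and z of key_green_mid in the frame of hub_q below 0.056 m and angle between key_green_mid's own z axis and vertical below 0.12 rad and contact force between the fingers and key_green above 3 N and z of key_grey_mid in the frame of stand between 0.049 and 0.062 m and horizontal distance between each of key_grey_mid, key_orange_mid and stand below 0.095 m and angle between each of key_grey_mid, key_orange_mid's own z axis and vertical below 0.25 rad and z of key_orange_mid in the frame of stand between 0.049 and 0.062 m))); the arm keeps its last pose, push and grip.
It fails at once if the green start button is pressed (value of joint start above 0.0035 m).
It fails at once if the tube rack is moved more than 25 mm (distance of tube_rack from where it was at the start of the episode above 0.025 m).
It fails at once if the waste bin is moved more than 25 mm (distance of waste_bin from where it was at the start of the episode above 0.025 m).
It fails at once if the slide tray is moved more than 25 mm (distance of slide_tray from where it was at the start of the episode above 0.025 m).
It also fails if it takes over 72 s, if anything falls off the work surface, if the arm or the gripper's body presses on something with over 40 N, if the wrist force passes 120 N, or if a joint passes its speed limit or range.

ROBOT

A 6-joint arm with a two-finger parallel gripper is mounted at the origin on the work surface. World frame = base frame: x ahead of the robot, y to its left, z up, the work surface at z = 0. Lengths are in m, angles in degrees, forces in N, time in s.
With the tool pointing down it reaches from about 0.325 to 0.775 m from the base axis. Payload 5.5 kg.
Tool frame: the origin (TCP) lies at the centre of the arm's flange, where the gripper is bolted on; the fingertips stand 182 mm ahead of it and the grasp point (between the pads) lies 163 mm ahead of it; z points along the fingers, y is the direction in which the jaws open and shut (so a half turn about z gives the same grasp; the last joint's range is limited). The gripper opens to 88 mm and grips with 3 to 60 N. Pads are 20 mm wide; open, the fingers measure 115 mm over their backs; the gripper's body (75 mm by 178 mm) begins 61 mm behind the grasp point.
Start: joints at [70.491, 5.22, 70.514, -0, 104.267, -3.249], TCP at [0.168, 0.576, 0.405] pointing down, gripper open.
Joint ranges: [-164.24, 164.24], [-49.07, 125.15], [9.68, 141.18], [-86.29, 266.29], [3.28, 154.24], [-151.56, 151.56]. Speed limits (degrees/s): [147.25, 147.25, 172.46, 180, 180, 180].

INTERFACE

Orientations are given as [roll, pitch, yaw] about the fixed x, y, z axes, in that order (R = Rz(yaw) Ry(pitch) Rx(roll)).
In Python, from station import r gives the robot as it stands. The module is installed in compiled form; this text tells all that it offers. Calls block until the motion is done:
- r.reach(position, orientation): joint-space move of the TCP to a pose.
- r.servo_line(position, rotation=None, speed=0.15): straight line of the TCP; rotation=None keeps the orientation; speed is the mean speed in m/s.
- r.move_joints(angles): joint-space move.
- r.let_go() and r.grab(squeeze=None): open the fingers fully, or close them until they stop; squeeze is the grip in N (None keeps the last).
- r.wait(seconds).
- r.inverse_kinematics(position, orientation): joint angles nearest the present ones, or None.
- r.sense(): the state.
- r.snapshot(name): name is "scene" or "top" or "wrist"; returns a dict with "frame" (384x512x3 uint8, red, green, blue), "fx", "fy", "cx", "cy" (pixels), "R" (3x3) and "t" (3): a world point X has camera coordinates R X + t. Camera axes: x right, y down, z forward; pixel columns grow to the right and rows downward; lengths in m; the calibration is good to about 2 mm. A picture is of the moment at which its call begins. There is no depth.
A pose or a line that the arm cannot do raises r.IKError and nothing moves.
- r.hand_in(): hands the job in, once; it reports no verdict.
The state is a dict: "clock": time; "joints": joint angles; "joint_vel": joint speeds; "joint_torque": joint torques, N m; "tcp_pos": TCP position; "orientation": TCP orientation; "contact_force": force on the tool from outside, world axes, zero at the start; "torque": the same for the moment, N m; "opening": finger opening in m.
Only numpy, scipy, OpenCV 4.12 (cv2) and the standard library are available. Lean on these libraries where they do the work, as an engineer would, in place of code of your own. Each camera call takes 0.05 s, during which the arm holds its last target.

## Working session

There is one attempt and no reset: what is moved stays moved. The work goes in short steps, each a Python script; the robot and the scene stay as the last script left them, time stands still between calls to the robot, and variables do not carry over. Pictures are saved under pics/ and viewed, and the job is handed in when it is done.

```bash
mkdir -p pics; ls; python3 - <<'E'
from station import r
import cv2,pickle
S={}
for n in ("scene","top","wrist"):
    s=r.snapshot(n);S[n]=s
    cv2.imwrite(f"pics/{n}0.png",cv2.cvtColor(s["frame"],cv2.COLOR_RGB2BGR))
    print(n,s["fx"],s["cx"],s["cy"],s["R"],s["t"])
pickle.dump(S,open("s0.pkl","wb"))
print(r.sense())
E
```

```text
pics
scene 356.1869312238429 255.88830047629517 192.96587517941646 [[ 0.108295    0.99400827 -0.01482385]
 [ 0.54470632 -0.07180523 -0.83554715]
 [-0.83160521  0.08241093 -0.54921873]] [ 0.01123844 -0.23449396  1.61793027]
top 361.5058047021875 249.6166813625646 191.71750939846572 [[-0.00706301 -0.99997148 -0.0026752 ]
 [-0.98498504  0.00741859 -0.17248024]
 [ 0.17249517  0.0014168  -0.98500934]] [-0.04743341  0.56727211  1.17172358]
wrist 305.43651701836234 255.7119670618886 195.82572702756886 [[ 0.28037321  0.95988952 -0.00172599]
 [ 0.93166544 -0.27169554  0.24120745]
 [ 0.23106356 -0.06923615 -0.97047204]] [-0.60136876 -0.02799929  0.39007563]
{'clock': 0.15, 'joints': array([ 7.04906650e+01,  5.25155610e+00,  7.05653577e+01, -1.58748567e-04,
        1.04267814e+02, -3.24945297e+00]), 'joint_vel': array([-0.09037562, -0.05472449, -0.1021145 ,  0.16608253, -0.00970235,
       -0.10135198]), 'joint_torque': array([ 1.63244025e-03, -4.47045851e+01, -4.06907737e+01,  6.98712654e-02,
        2.75596243e-02, -8.88053228e-05]), 'tcp_pos': array([0.16801958, 0.57603422, 0.40379024]), 'orientation': array([-1.79915399e+02, -4.64900673e-03,  1.63740076e+02]), 'contact_force': array([-0.40211168,  0.57614365, -0.25926538]), 'torque': array([-0.00991893,  0.01236036, -0.00998182]), 'opening': 0.08786581428512417}
```

View pics/scene0.png

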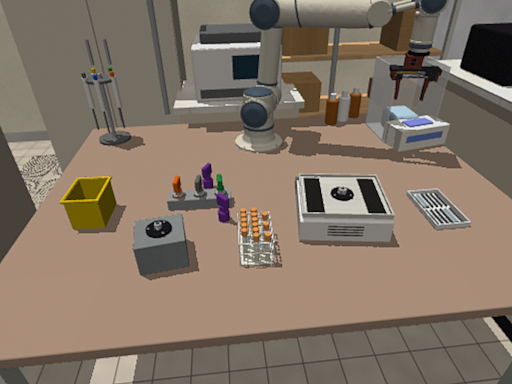

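View pics/top0.png

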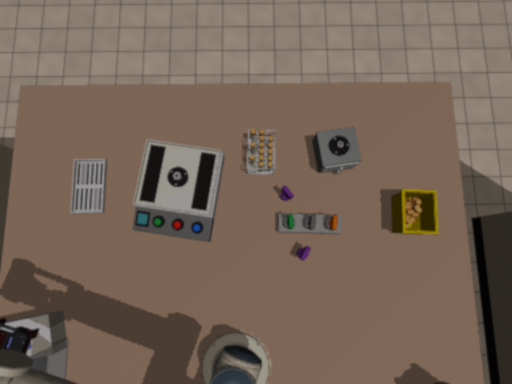

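View pics/wrist0.png

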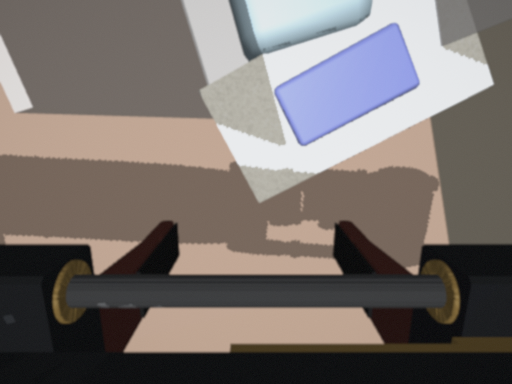

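The scene view shows the shaker on the right, with the stand near (200,195) holding orange (177,187), grey (198,185) and green (220,185) keys. Purple decoys are at (207,175) and (223,207). In the top view the buttons are green (158,222), red (177,225) and blue (197,228), and the hub is at (178,177). Next I'll measure with enlarged crops.

```bash
cat > h.py <<'E'
import numpy as np, cv2, pickle
def ray(s,u,v):
    d=np.array([(u-s["cx"])/s["fx"],(v-s["cy"])/s["fy"],1.0]); R=np.array(s["R"]);t=np.array(s["t"])
    return -R.T@t, R.T@d
def onz(s,u,v,z):
    c,d=ray(s,u,v); return c+d*(z-c[2])/d[2]
def proj(s,X):
    p=np.array(s["R"])@np.array(X)+s["t"]; return s["fx"]*p[0]/p[2]+s["cx"], s["fy"]*p[1]/p[2]+s["cy"]
def two(s1,p1,s2,p2):
    c1,d1=ray(s1,*p1);c2,d2=ray(s2,*p2)
    A=np.stack([d1,-d2],1);k=np.linalg.lstsq(A,c2-c1,rcond=None)[0]
    a=c1+k[0]*d1;b=c2+k[1]*d2
    return (a+b)/2,np.linalg.norm(a-b)
def hsv(s): return cv2.cvtColor(np.ascontiguousarray(s["frame"]),cv2.COLOR_RGB2HSV)
def blobs(s,h0,h1,smin=120,vmin=60,box=None,amin=8):
    H=hsv(s);
    if h0<=h1: m=cv2.inRange(H,(h0,smin,vmin),(h1,255,255))
    else: m=cv2.inRange(H,(h0,smin,vmin),(180,255,255))|cv2.inRange(H,(0,smin,vmin),(h1,255,255))
    if box is not None:
        k=np.zeros_like(m);x0,y0,x1,y1=box;k[y0:y1,x0:x1]=1;m=m*k
    n,l,st,c=cv2.connectedComponentsWithStats(m)
    return sorted([(int(st[i,4]),tuple(np.round(c[i],2)),tuple(st[i,:4].tolist())) for i in range(1,n) if st[i,4]>=amin],reverse=True)
def crop(s,x0,y0,x1,y1,f,name):
    im=cv2.cvtColor(s["frame"],cv2.COLOR_RGB2BGR)[y0:y1,x0:x1]
    cv2.imwrite(name,cv2.resize(im,None,fx=f,fy=f,interpolation=cv2.INTER_CUBIC))
E
python3 - <<'E'
from h import *
S=pickle.load(open("s0.pkl","rb"));s=S["top"]
crop(s,125,130,225,245,5,"pics/c_shaker.png")
crop(s,265,175,365,270,6,"pics/c_stand.png")
crop(S["scene"],155,150,245,230,7,"pics/c_stand_sc.png")
for nm,a in dict(red=(170,8),green=(45,80),blue=(100,125)).items():
    print(nm,blobs(s,*a,box=(125,210,215,240),vmin=40)[:3])
    for z in(.06,.08): 
        b=blobs(s,*a,box=(125,210,215,240),vmin=40)
        if b: print(z,onz(s,*b[0][1],z))
for nm,a in dict(orange=(3,18),green=(50,80)).items():
    print(nm,blobs(s,*a,box=(275,205,350,240),vmin=40)[:3]); print(nm,blobs(S["scene"],*a,box=(165,165,230,200),vmin=40)[:3])
print(onz(s,178,177,.117))
E
```

```text
red [(65, (np.float64(176.71), np.float64(224.34)), (173, 220, 9, 9))]
0.06 [0.45764924 0.18954219 0.06      ]
0.08 [0.45594862 0.18546722 0.08      ]
green [(57, (np.float64(157.21), np.float64(221.51)), (153, 218, 9, 8))]
0.06 [0.46745946 0.25421949 0.06      ]
0.08 [0.46559422 0.24905921 0.08      ]
blue [(64, (np.float64(196.23), np.float64(227.3)), (192, 223, 9, 9))]
0.06 [0.44744066 0.12498419 0.06      ]
0.08 [0.44591134 0.12199253 0.08      ]
orange [(102, (np.float64(333.27), np.float64(222.11)), (329, 215, 9, 15))]
orange [(115, (np.float64(176.63), np.float64(184.43)), (172, 176, 10, 17)), (16, (np.float64(178.19), np.float64(196.69)), (173, 195, 11, 4))]
green [(65, (np.float64(289.94), np.float64(220.94)), (287, 214, 7, 14))]
green [(76, (np.float64(219.25), np.float64(182.79)), (216, 174, 8, 17))]
[0.6047611 0.1779985 0.117    ]
```

View pics/c_shaker.png

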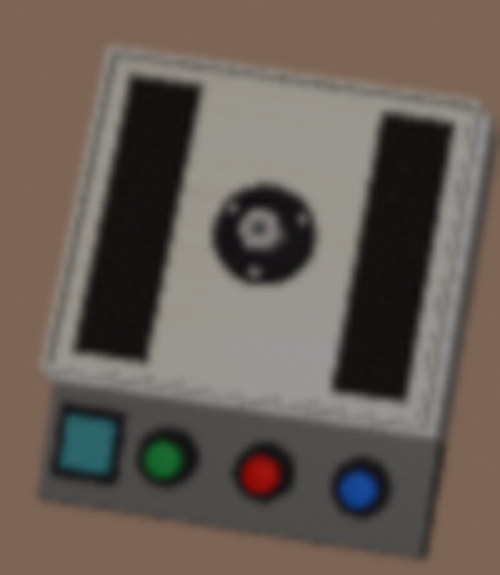

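View pics/c_stand.png

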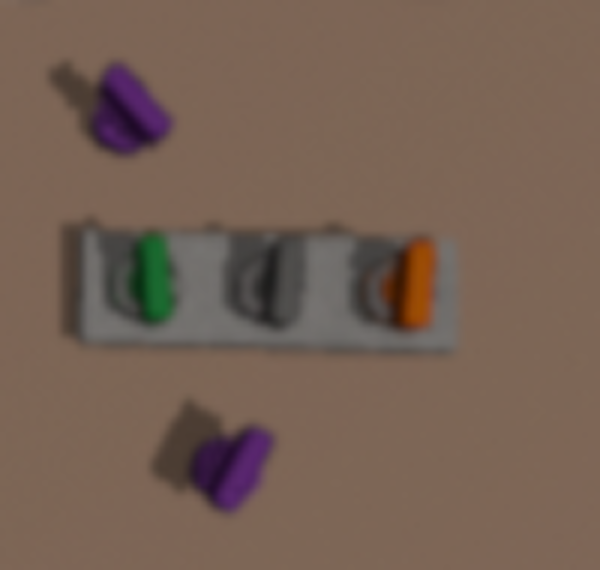

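View pics/c_stand_sc.png

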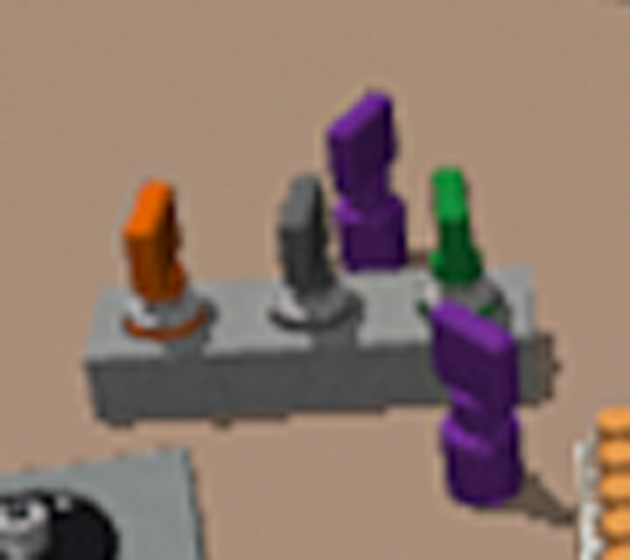

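The crops agree with the description:
- **Buttons:** green, red and blue run from left to right.
- **Stand:** green, grey and orange handles, each lying along world x.
- **Decoys:** the two purple keys stand off the stand at top (286,193) and (304,253), so they aren't the ones meant.

Now I'll take closer wrist views to refine the positions.

```bash
python3 - <<'E'
from station import r
from h import *
from scipy.spatial.transform import Rotation as Ro
S=pickle.load(open("s0.pkl","rb"))
w=S["wrist"];q=r.sense()
M=Ro.from_euler('xyz',q["orientation"],degrees=True).as_matrix()
c=-np.array(w["R"]).T@w["t"]
print("cam in tcp",M.T@(c-q["tcp_pos"]), "axes in tcp\n",np.array(w["R"])@M)
ct=-np.array(S["top"]["R"]).T@S["top"]["t"];print("top cam",ct)
for p in [(.48,.19,.42),(.42,.16,.40),(.45,-.15,.42),(.45,-.15,.45)]:
    for yaw in (0,90,180,-90):
        print(p,yaw,r.inverse_kinematics(p,[180,0,yaw]))
E
```

```text
cam in tcp [0.06669002 0.00204972 0.01951947] axes in tcp
 [[-3.94243853e-04  9.99999891e-01  2.49396790e-04]
 [-9.70454002e-01 -3.22419609e-04 -2.41285985e-01]
 [-2.41285879e-01 -3.37153629e-04  9.70454023e-01]]
top cam [ 0.35630286 -0.05330051  1.25187501]
(0.48, 0.19, 0.42) 0 [ 1.78190024e+01 -7.47421686e+00  8.14831031e+01 -2.54444375e-14
  1.05991114e+02  1.07819002e+02]
(0.48, 0.19, 0.42) 90 [ 1.78190024e+01 -7.47421686e+00  8.14831031e+01 -2.54444375e-14
  1.05991114e+02  1.78190024e+01]
(0.48, 0.19, 0.42) 180 [ 17.81900237  -7.47421686  81.48310315   0.         105.99111371
 -72.18099763]
(0.48, 0.19, 0.42) -90 None
(0.42, 0.16, 0.4) 0 [ 1.65159444e+01 -1.81248113e+01  9.26090513e+01 -2.54444375e-14
  1.05515760e+02  1.06515944e+02]
(0.42, 0.16, 0.4) 90 [ 1.65159444e+01 -1.81248113e+01  9.26090513e+01 -2.54444375e-14
  1.05515760e+02  1.65159444e+01]
(0.42, 0.16, 0.4) 180 [ 16.51594442 -18.12481132  92.60905127   0.         105.51576005
 -73.48405558]
(0.42, 0.16, 0.4) -90 None
(0.45, -0.15, 0.42) 0 [-2.25453374e+01 -1.39099306e+01  8.71292207e+01 -2.54444375e-14
  1.06780710e+02  6.74546626e+01]
(0.45, -0.15, 0.42) 90 [-22.54533738 -13.90993061  87.12922068   0.         106.78070993
 -22.54533738]
(0.45, -0.15, 0.42) 180 [ -22.54533738  -13.90993061   87.12922068    0.          106.78070993
 -112.54533738]
(0.45, -0.15, 0.42) -90 None
(0.45, -0.15, 0.45) 0 [-2.25453374e+01 -1.32318566e+01  8.34911597e+01 -2.54444375e-14
  1.09740697e+02  6.74546626e+01]
(0.45, -0.15, 0.45) 90 [-22.54533738 -13.23185655  83.49115972   0.         109.74069684
 -22.54533738]
(0.45, -0.15, 0.45) 180 [ -22.54533738  -13.23185655   83.49115972    0.          109.74069684
 -112.54533738]
(0.45, -0.15, 0.45) -90 None
```

```bash
python3 - <<'E'
from station import r
from h import *
r.reach((.42,.23,.46),[180,0,0]); a=r.snapshot("wrist")
r.servo_line((.42,.11,.46),speed=.2); b=r.snapshot("wrist")
pickle.dump((a,b),open("s1.pkl","wb"))
for n,s in zip("ab",(a,b)): crop(s,0,0,512,384,1.5,f"pics/sh_{n}.png")
print(r.sense()["clock"])
E
```

```text
2.7833
```

View pics/sh_a.png

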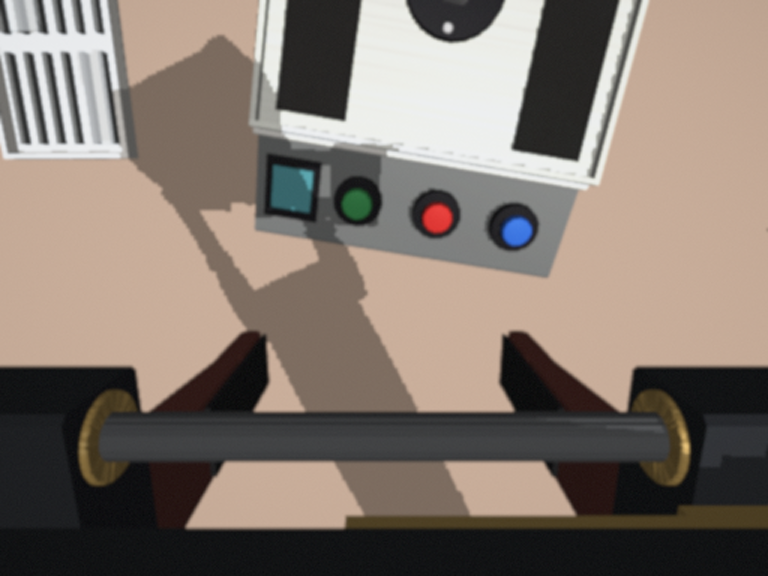

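View pics/sh_b.png

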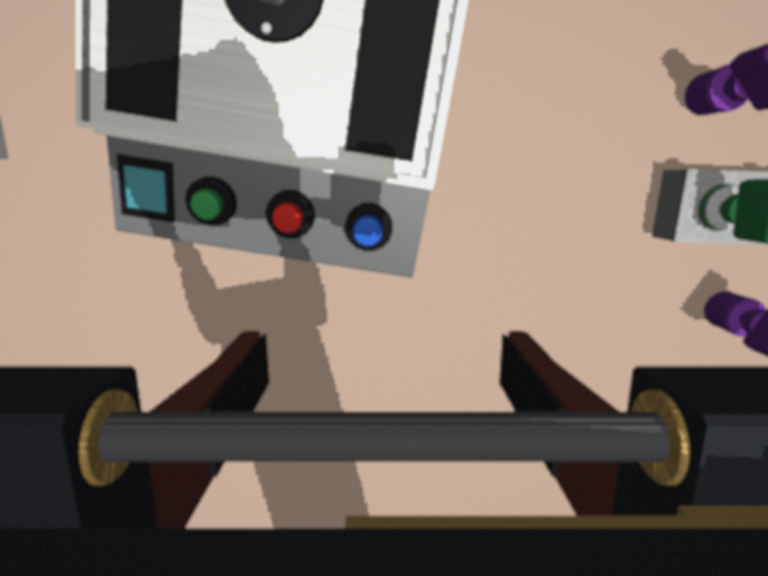

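Both views show the buttons clearly, green at (357,205), red (437,219) and blue (517,232) in the left-hand view. I'll triangulate them, then look at the hub and the stand.

```bash
python3 - <<'E'
from station import r
from h import *
a,b=pickle.load(open("s1.pkl","rb"))
t=pickle.load(open("s0.pkl","rb"))["top"]
for nm,h in dict(red=(170,8),green=(45,80),blue=(100,125)).items():
    f=lambda s,bx:[x for x in blobs(s,*h,smin=110,vmin=35,box=bx)][0]
    pa,pb=f(a,(225,110,370,180)),f(b,(120,110,270,180)); pt=f(t,(147,210,215,240))
    print(nm,pa,pb,two(a,pa[1],b,pb[1]),two(a,pa[1],t,pt[1]))
# hub & stand views
r.reach((.55,.20,.46),[180,0,0]); c=r.snapshot("wrist")
r.reach((.42,-.17,.42),[180,0,0]); d=r.snapshot("wrist")
r.servo_line((.42,-.11,.42),speed=.2); e=r.snapshot("wrist")
pickle.dump((c,d,e),open("s2.pkl","wb"))
for n,s in zip("cde",(c,d,e)): crop(s,0,0,512,384,1.5,f"pics/v_{n}.png")
print(r.sense()["clock"])
E
```

```text
red (390, (np.float64(291.13), np.float64(144.8)), (281, 134, 22, 23)) (404, (np.float64(191.34), np.float64(144.63)), (180, 134, 23, 23)) (array([0.45577458, 0.19025409, 0.06986877]), np.float64(0.00033213722713644847)) (array([0.45617684, 0.18902976, 0.06388178]), np.float64(0.0023504858174778907))
green (369, (np.float64(237.39), np.float64(135.59)), (227, 125, 22, 22)) (385, (np.float64(137.1), np.float64(135.74)), (126, 125, 23, 22)) (array([0.46638887, 0.25466797, 0.06922837]), np.float64(3.954307732049501e-05)) (array([0.46679257, 0.25452316, 0.06202917]), np.float64(0.0019385977428014853))
blue (394, (np.float64(343.9), np.float64(153.51)), (333, 143, 23, 22)) (393, (np.float64(244.73), np.float64(153.42)), (234, 142, 22, 23)) (array([0.44535746, 0.12621344, 0.07004914]), np.float64(0.0001564996061548008)) (array([0.44579442, 0.12458213, 0.06581716]), np.float64(0.002109097563852642))
5.525
```

View pics/v_c.png

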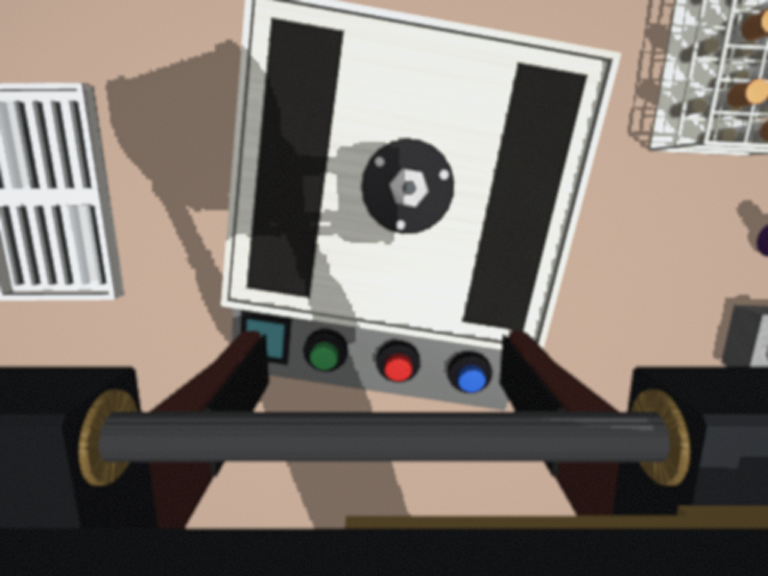

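View pics/v_d.png

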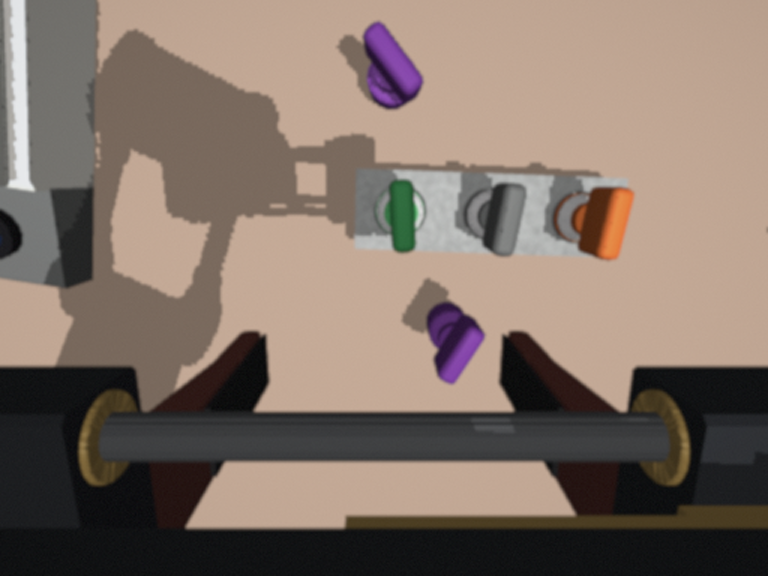

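View pics/v_e.png

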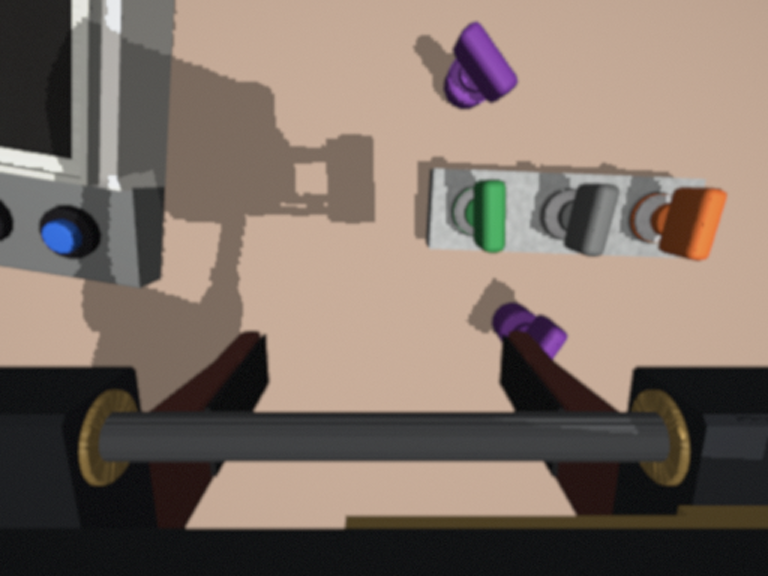

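```bash
python3 - <<'E'
from h import *
c,d,e=pickle.load(open("s2.pkl","rb"))
crop(c,235,85,310,160,8,"pics/hub.png")
H=hsv(c)
m=cv2.inRange(H,(0,0,0),(180,255,75)); k=np.zeros_like(m);k[85:162,235:310]=1;m*=k
cs,_=cv2.findContours(m,cv2.RETR_EXTERNAL,cv2.CHAIN_APPROX_NONE)
cn=max(cs,key=cv2.contourArea);
print(cv2.contourArea(cn),cv2.fitEllipse(cv2.convexHull(cn)))
el=cv2.fitEllipse(cv2.convexHull(cn)); print("hub",onz(c,*el[0],.103))
# nut: bright inside
k=np.zeros_like(m);cv2.circle(k,(int(el[0][0]),int(el[0][1])),17,255,-1)
n=cv2.inRange(H,(0,0,95),(180,255,255))&k
cs,_=cv2.findContours(n,cv2.RETR_EXTERNAL,cv2.CHAIN_APPROX_NONE);cn=max(cs,key=cv2.contourArea)
h=cv2.convexHull(cn)[:,0,:]
P=np.array([onz(c,u,v,.117) for u,v in h]);print(np.round(P[:,:2],4),cv2.minAreaRect(P[:,:2].astype(np.float32)))
M=cv2.moments(cn);print("nutc",onz(c,M['m10']/M['m00'],M['m01']/M['m00'],.117), cv2.contourArea(cn))
E
```

```text
2719.5 ((270.99078369140625, 123.8077163696289), (60.16535186767578, 61.81290817260742), 17.926843643188477)
hub [0.60989062 0.18632661 0.103     ]
[[0.6218 0.1861]
 [0.6208 0.18  ]
 [0.6199 0.1769]
 [0.6179 0.1758]
 [0.6089 0.1726]
 [0.6059 0.1725]
 [0.6018 0.1755]
 [0.5957 0.1816]
 [0.5957 0.1827]
 [0.5967 0.1868]
 [0.5978 0.19  ]
 [0.5998 0.1941]
 [0.6018 0.1952]
 [0.6069 0.1973]
 [0.6099 0.1983]
 [0.6119 0.1983]
 [0.6149 0.1963]
 [0.6198 0.1922]
 [0.6208 0.1912]
 [0.6218 0.1892]] ((0.6094254851341248, 0.18503329157829285), (0.024365553632378578, 0.026441920548677444), 50.707801818847656)
nutc [0.6092848  0.18524561 0.117     ] 462.5
```

View pics/hub.png

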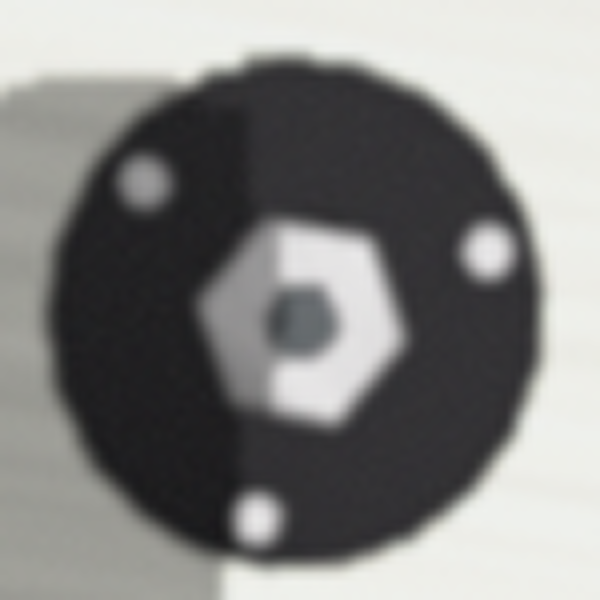

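The nut's corner-to-corner span is 215 px against 490 px for the 68 mm disc, so about 28 mm across. That suggests a 24 mm nut, but I'll still try orange first as told. Now I'll press the buttons along the ledge normal, watching the force.

```bash
cat > press.py <<'E'
from station import r
from h import *
from scipy.spatial.transform import Rotation as Ro
yaw=np.degrees(np.arctan2(-.161,.987)); rpy=[180,-11.46,yaw]
n=-Ro.from_euler('xyz',rpy,degrees=True).as_matrix()[:,2]
def press(top,first=False):
    top=np.array(top); P=lambda h: top+n*(.182+h)
    r.reach(P(.035),rpy); f0=r.sense()["contact_force"]@n
    r.servo_line(P(.009),speed=.08)
    h=.009
    while h>-.016:
        h-=.0015; r.servo_line(P(h),speed=.03)
        q=r.sense(); f=q["contact_force"]@n-f0
        print(round(h,4),round(f,2),np.round(((q["tcp_pos"]-top)@n-.182)*1e3,1))
        if f>7: break
    r.wait(.25)
    print("held",r.sense()["contact_force"]@n-f0)
    r.servo_line(P(.035),speed=.1); r.wait(.2); print(r.sense()["clock"])
E
python3 - <<'E'
from press import *
r.grab(5)
print(n)
press((.4558,.1898,.068))
E
```

```text
[-0.19609206  0.03198665  0.98006365]
0.0075 0.28 7.8
0.006 0.02 6.0
0.0045 1.56 4.8
0.003 2.13 3.3
0.0015 3.53 1.7
0.0 4.71 0.2
-0.0015 12.87 -0.0
held 12.562053992934839
11.3167
```

Red bottomed out: about 1 N per mm to about 5 N, then a hard stop. Now blue.

```bash
python3 - <<'E'
from press import *
press((.4456,.1258,.070))
s=r.snapshot("wrist"); crop(s,0,0,512,384,1.5,"pics/after_press.png")
E
```

```text
0.0075 -0.86 7.8
0.006 -0.1 6.0
0.0045 -0.1 4.4
0.003 1.35 3.2
0.0015 1.75 1.7
0.0 4.34 0.2
-0.0015 4.93 -1.3
-0.003 10.71 -1.9
held 9.906434764220066
15.1417
```

View pics/after_press.png

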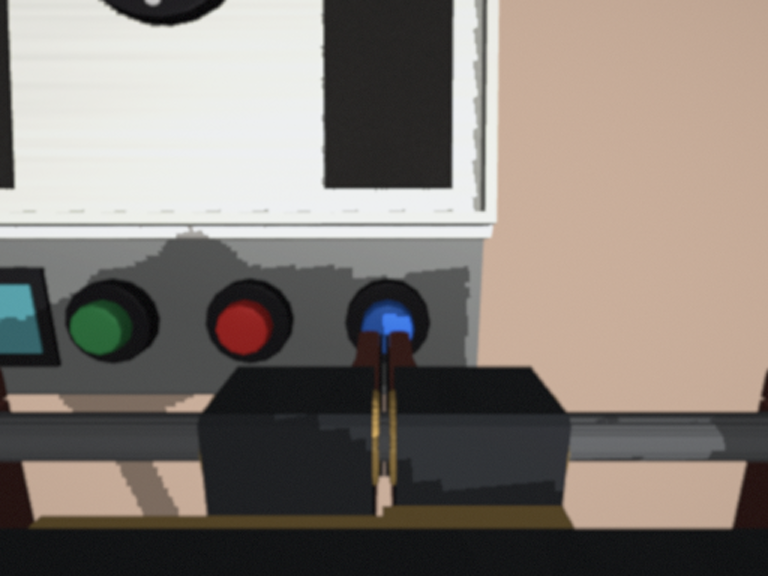

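Blue bottomed out too (about 5 N, then 10.7 N), and all three buttons look up again. Next are views with the camera straight above each key and the hub, so that biases cancel.

```bash
python3 - <<'E'
from station import r
from h import *
from scipy.spatial.transform import Rotation as Ro
c,d,e=pickle.load(open("s2.pkl","rb"))
r.let_go()
out={}
o0=onz(d,*np.array([606,222])/1.5,.1); g0=onz(d,*np.array([403,215])/1.5,.1); print(o0,g0)
for nm,p in dict(hub=(.6095,.1855),green=g0[:2],orange=o0[:2]).items():
    r.reach((p[0]-.067,p[1]-.002,.42),[180,0,0]); r.wait(.15)
    s=r.snapshot("wrist"); out[nm]=s; crop(s,196,60,316,180,5,f"pics/n_{nm}.png"); print(nm,r.sense()["tcp_pos"],r.sense()["orientation"])
pickle.dump(out,open("s3.pkl","wb")); print(r.sense()["clock"])
E
python3 -c "
import cv2,numpy as np
cv2.imwrite('pics/n3.png',np.hstack([cv2.resize(cv2.imread(f'pics/n_{k}.png'),(266,266)) for k in('hub','green','orange')]))"
```

```text
[ 0.45869694 -0.31211994  0.1       ] [ 0.46315616 -0.17977849  0.1       ]
hub [0.54152011 0.18326701 0.41941602] [ 1.79979543e+02  3.87946621e-02 -7.99165750e-03]
green [ 0.39664552 -0.18122346  0.41991069] [-1.79987882e+02  1.13846857e-02  8.53444959e-02]
orange [ 0.39204233 -0.31296585  0.42047634] [ 1.79980060e+02 -4.28521012e-02  1.07235385e-01]
19.9667
```

View pics/n3.png

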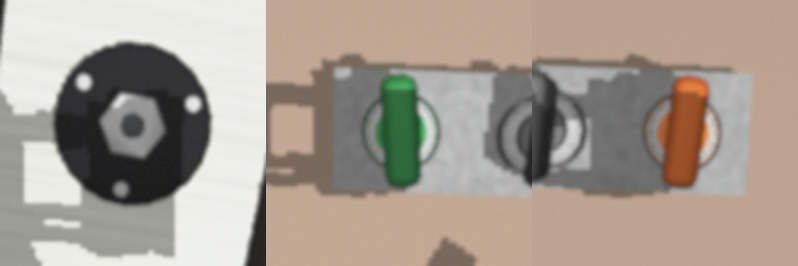

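View pics/n_orange.png

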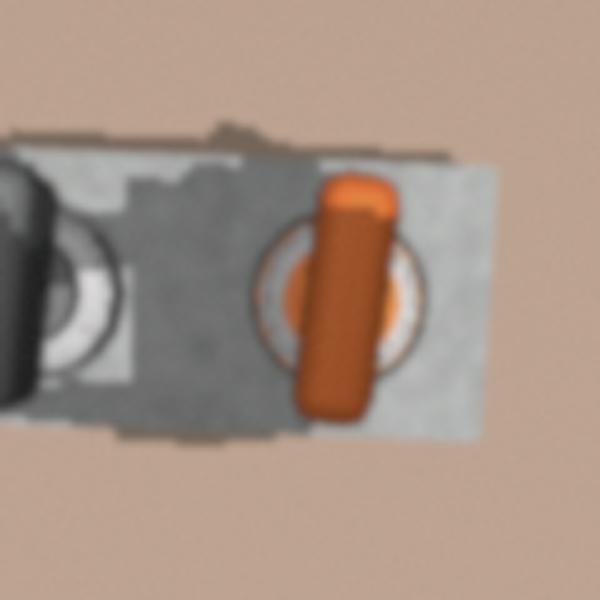

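View pics/n_hub.png

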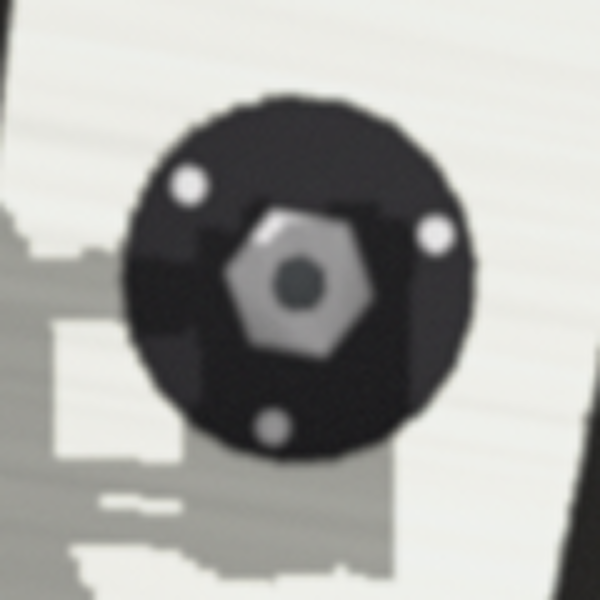

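```bash
cat > meas.py <<'E'
from h import *
F=8
def up(s,x0=190,y0=60,x1=330,y1=190):
    im=np.ascontiguousarray(s["frame"])[y0:y1,x0:x1]
    return cv2.resize(im,None,fx=F,fy=F,interpolation=cv2.INTER_CUBIC),x0,y0
def unup(p,x0,y0): return x0+(p[0]+.5)/F-.5, y0+(p[1]+.5)/F-.5
def handle(s,h,smin=110,z=.1,**k):
    im,x0,y0=up(s,**k); H=cv2.cvtColor(im,cv2.COLOR_RGB2HSV)
    m=cv2.inRange(H,(h[0],smin,30),(h[1],255,255))
    m=cv2.morphologyEx(m,cv2.MORPH_OPEN,np.ones((34*F,7*F),np.uint8))
    cn=max(cv2.findContours(m,cv2.RETR_EXTERNAL,cv2.CHAIN_APPROX_NONE)[0],key=cv2.contourArea)
    b=cv2.boxPoints(cv2.minAreaRect(cn)); W=np.array([onz(s,*unup(p,x0,y0),z)[:2] for p in b])
    return W
def rectinfo(W):
    c=W.mean(0); e1=W[1]-W[0];e2=W[2]-W[1]
    L=e1 if np.linalg.norm(e1)>np.linalg.norm(e2) else e2
    a=np.degrees(np.arctan2(L[1],L[0])); a=(a+90)%180-90
    return c,a,np.linalg.norm(e1),np.linalg.norm(e2)
E
python3 - <<'E'
from meas import *
S=pickle.load(open("s3.pkl","rb"))
print("orange",rectinfo(handle(S["orange"],(3,18))))
print("green",rectinfo(handle(S["green"],(45,85),90)))
g=S["green"]
s=S["orange"]
q=[onz(s,196+(x+.5)/5-.5,60+(y+.5)/5-.5,.1)[:2] for x,y in[(322,178),(398,190),(372,420),(297,410)]]
print("orange by eye",rectinfo(np.array(q)))
s=S["hub"]
q=np.array([onz(s,196+(x+.5)/5-.5,60+(y+.5)/5-.5,.117)[:2] for x,y in[(270,208),(348,220),(374,292),(326,358),(250,345),(225,272)]])
d=q-q.mean(0);print("nut eye",q.mean(0),np.linalg.norm(d,axis=1)*1e3,np.degrees(np.arctan2(d[:,1],d[:,0]))%60)
im,x0,y0=up(s);g=cv2.cvtColor(im,cv2.COLOR_RGB2GRAY)
e=[(299+.5)/5+196-x0,(283+.5)/5]; k=np.zeros_like(g);cv2.circle(k,(int(e[0]*F),int(e[1]*F)),20*F,255,-1)
n=cv2.morphologyEx(cv2.inRange(g,78,255)&k,cv2.MORPH_CLOSE,np.ones((12*F,12*F),np.uint8))
cn=max(cv2.findContours(n,cv2.RETR_EXTERNAL,cv2.CHAIN_APPROX_NONE)[0],key=cv2.contourArea)
ap=cv2.approxPolyDP(cn,3.2*F/2,True)[:,0]
q=np.array([onz(s,*unup(p,x0,y0),.117)[:2] for p in ap]);d=q-q.mean(0)
M=cv2.moments(cn);print("nut auto",len(ap),q.mean(0),np.linalg.norm(d,axis=1)*1e3,np.degrees(np.arctan2(d[:,1],d[:,0]))%60,onz(s,*unup((M['m10']/M['m00'],M['m01']/M['m00']),x0,y0),.117))
m=cv2.inRange(g,0,125 if False else 78); 
dm=cv2.inRange(g,0,70);cnd=max(cv2.findContours(dm,cv2.RETR_EXTERNAL,cv2.CHAIN_APPROX_NONE)[0],key=cv2.contourArea)
el=cv2.fitEllipse(cv2.convexHull(cnd));print("disc",onz(s,*unup(el[0],x0,y0),.103),el[1][0]/F,el[1][1]/F)
E
```

```text
orange (array([ 0.45734665, -0.31919646]), np.float64(0.7511297223909992), np.float64(0.011381738862094587), np.float64(0.04476286136819714))
green (array([ 0.46225927, -0.17944298]), np.float64(0.39607769681961713), np.float64(0.012058154973566576), np.float64(0.04475856333640949))
orange by eye (array([ 0.4570906 , -0.31956795]), np.float64(-5.811745182749803), np.float64(0.014463534390938611), np.float64(0.042990342523914836))
nut eye [0.60925741 0.18570517] [13.82592869 13.89672195 13.57494865 14.04408732 13.9919311  13.33679935] [21.61266814 21.0626907  23.35400403 20.47949663 20.82126935 21.76374257]
nut auto 8 [0.61025261 0.18595257] [12.83114865 12.54320406 12.46835735 14.02346687 14.88843438 13.83472356
 12.31869414 12.58711375] [19.69300559 18.60428799 38.00568711 24.9295289  20.79095958 14.45372805
  2.07421956 20.69947245] [0.60945454 0.18566234 0.117     ]
disc [0.60989323 0.18594567 0.103     ] 69.03726196289062 71.99110412597656
```

```bash
cat >> meas.py <<'E'
def axis(s,h,smin=90,z=.1):
    im,x0,y0=up(s); H=cv2.cvtColor(im,cv2.COLOR_RGB2HSV)
    m=cv2.inRange(H,(h[0],smin,30),(h[1],255,255))
    n,l,st,c=cv2.connectedComponentsWithStats(m); m=l==(1+np.argmax(st[1:,4]))
    ys=np.where(m.any(1))[0]; y1,y2=ys.min(),ys.max()
    mid=lambda y:(np.where(m[y])[0].min()+np.where(m[y])[0].max())/2
    e=4*F; T=(mid(y1+e),y1+e);B=(mid(y2-e),y2-e)
    wT,wB=onz(s,*unup(T,x0,y0),z),onz(s,*unup(B,x0,y0),z)
    E1=onz(s,*unup((T[0],y1),x0,y0),z);E2=onz(s,*unup((B[0],y2),x0,y0),z)
    d=wT-wB
    return (E1+E2)[:2]/2,np.degrees(np.arctan2(d[1],d[0])),np.linalg.norm(E1-E2)
E
python3 - <<'E'
from meas import *
S=pickle.load(open("s3.pkl","rb"))
print(axis(S["orange"],(3,18)),axis(S["green"],(45,85)))
E
```

```text
(array([ 0.45755229, -0.31902728]), np.float64(-6.92411772558818), np.float64(0.046373258991325855)) (array([ 0.4621259 , -0.17925093]), np.float64(2.680027114429551), np.float64(0.04572643837993816))
```

The orange handle is at (0.4575, -0.319), yaw -6.5°. The spacing to green is 140 mm, which matches two wells. The nut is at (0.6093, 0.1857) with a corner at yaw 21.5°. Candidates in the crop are orange (well at far -y), grey (middle) and green (far +y), with the purple decoys excluded. Grasping orange.

```bash
cat > act.py <<'E'
from station import r
from meas import *
def st(tag):
    q=r.sense(); print(tag,"clk",round(q["clock"],2),"tcp",np.round(q["tcp_pos"],4),"yaw",np.round(q["orientation"],2),"F",np.round(q["contact_force"],1),"T",np.round(q["torque"],2),"op",round(q["opening"],4)); return q
def pick(x,y,yaw,sq=30):
    r.reach((x,y,.30),[180,0,yaw]); r.servo_line((x,y,.243),speed=.12); st("down")
    r.grab(sq); r.wait(.1); st("grip")
    r.servo_line((x,y,.36),speed=.2); st("lift")
E
python3 - <<'E'
from act import *
pick(.4575,-.3190,-6.5)
s=r.snapshot("wrist"); crop(s,0,0,512,384,1.5,"pics/held_o.png")
pickle.dump(s,open("s_ho.pkl","wb"))
E
```

```text
down clk 21.2 tcp [ 0.4575 -0.3193  0.2443] yaw [ 1.7995e+02 -8.0000e-02 -6.5100e+00] F [ 0.3 -0.1 -0.1] T [-0.    0.13 -0.01] op 0.088
grip clk 22.4 tcp [ 0.4575 -0.3191  0.2431] yaw [ 1.7998e+02 -1.0000e-02 -6.5100e+00] F [-0.  -0.3 -0.6] T [-0.16  0.11  0.04] op 0.016
lift clk 23.13 tcp [ 0.4574 -0.3189  0.3583] yaw [-1.7992e+02  1.2000e-01 -6.4900e+00] F [-1.   0.5 -2. ] T [ 0.04  0.22 -0.02] op 0.0159
```

View pics/held_o.png

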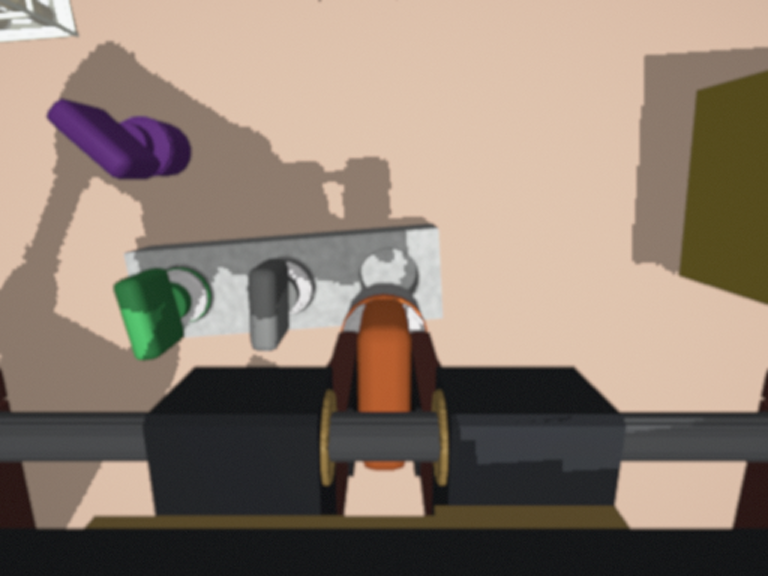

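```bash
python3 - <<'E'
from meas import *
s=pickle.load(open("s_ho.pkl","rb"))
H=hsv(s); m=cv2.inRange(H,(3,100,30),(18,255,255))
for v in (215,225,235,245,255,265,305,308):
    x=np.where(m[v,220:290])[0]+220
    if len(x): print(v,x.min(),x.max(),(x.min()+x.max())/2)
c=(-np.array(s["R"]).T@s["t"]); print(c)
from station import r
from scipy.spatial.transform import Rotation as Ro
q=r.sense();M=Ro.from_euler('xyz',q["orientation"],degrees=True).as_matrix();print(M.T@(c-q["tcp_pos"]))
for z in (.123,.143,.163,.183): print(z,proj(s,q["tcp_pos"]+M@[.024,0,z]),proj(s,q["tcp_pos"]+M@[-.024,0,z]))
E
```

```text
215 241 270 255.5
225 226 285 255.5
235 223 288 255.5
245 222 289 255.5
255 224 289 256.5
265 223 289 256.0
308 243 289 266.0
[ 0.52217541 -0.32401003  0.33877638]
[ 0.06502784 -0.00216392  0.01858345]
0.123 (np.float64(261.5347744401979), np.float64(235.9506230517603)) (np.float64(261.0263878592309), np.float64(348.00824531641524))
0.143 (np.float64(260.64399406815164), np.float64(218.70389152446617)) (np.float64(260.27754180488387), np.float64(316.87456998095286))
0.163 (np.float64(259.9836552780958), np.float64(205.91882554575557)) (np.float64(259.7085345504713), np.float64(293.2177889649312))
0.183 (np.float64(259.4745782569329), np.float64(196.06239517724472)) (np.float64(259.2615275301664), np.float64(274.63323295096893))
```

The held key sits at 255.7 px where the reported calibration predicts 260.5. The reported camera centre is therefore about 2 mm off in world y and 1 mm in x, as the differing tool-frame camera positions also show. I'll correct the nut position for that and try orange.

```bash
cat >> act.py <<'E'
def descend(x,y,yaw,z0,zmin,step=.002,fmax=8):
    r.servo_line((x,y,z0),[180,0,yaw],speed=.1); r.wait(.1); f0=r.sense()["contact_force"][2]
    z=z0
    while z>zmin:
        z-=step; r.servo_line((x,y,z),[180,0,yaw],speed=.05); q=r.sense(); f=q["contact_force"][2]-f0
        if f>fmax: break
    q=st("desc f=%.1f"%f); return q,f
E
python3 - <<'E'
from act import *
S=pickle.load(open("s3.pkl","rb"))
for k in S: print(k,-np.array(S[k]["R"]).T@S[k]["t"])
x,y,yaw=.6094,.1834,21.5
r.reach((x,y,.40),[180,0,yaw])
s=r.snapshot("wrist"); crop(s,0,0,512,384,1.5,"pics/o_above.png")
descend(x,y,yaw,.357,.333)
s=r.snapshot("wrist"); crop(s,150,100,362,280,3.5,"pics/o_on.png")
E
```

```text
hub [0.60670456 0.18548642 0.39968877]
green [ 0.46190088 -0.17881615  0.40054839]
orange [ 0.4572625  -0.31068474  0.40107706]
desc f=11.8 clk 27.07 tcp [0.6091 0.1833 0.3498] yaw [ 1.7998e+02 -1.6000e-01  2.1500e+01] F [-3.7 -1.   9.8] T [-0.26  0.93  0.05] op 0.0158
```

View pics/o_on.png

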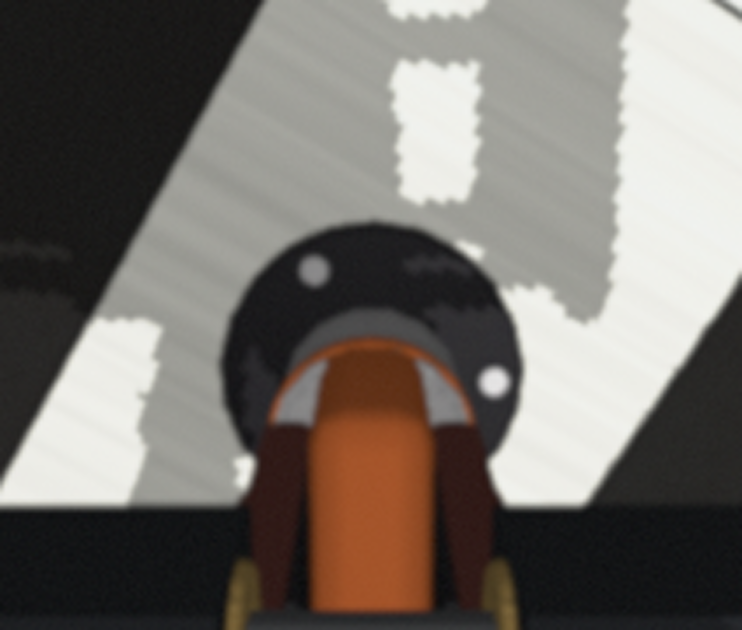

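View pics/o_above.png

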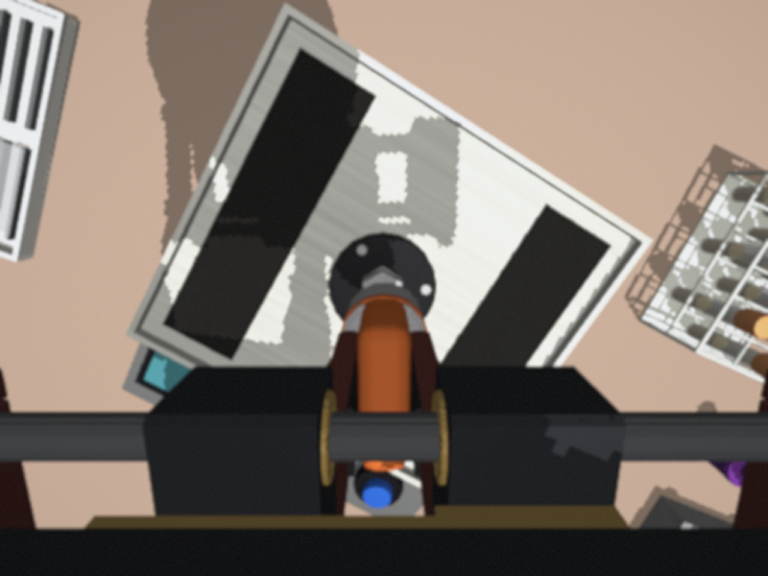

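Orange stopped with its mouth at 0.3498-0.2331 = 0.117 m, exactly the nut's top, and it is laterally centred (socket and disc both at 372 px in the crop). It doesn't fit, which agrees with the measured 24 mm. Returning it to its well.

```bash
python3 - <<'E'
from act import *
x,y,yaw=.6094,.1834,21.5
r.servo_line((x,y,.40),speed=.2)
x,y,yaw=.4575,-.3190,-6.5
r.reach((x,y,.36),[180,0,yaw])
descend(x,y,yaw,.29,.2435,step=.005)
r.let_go(); r.wait(.1); st("open")
r.servo_line((x,y,.36),speed=.2)
# look down over orange/grey, then green
r.reach((.392,-.25,.42),[180,0,0]); s=r.snapshot("wrist"); crop(s,100,40,412,200,2.4,"pics/ret.png"); pickle.dump(s,open("s4.pkl","wb"));st("")
E
```

```text
desc f=9.8 clk 32.9 tcp [ 0.4577 -0.3191  0.2423] yaw [ 1.7993e+02 -1.3000e-01 -6.5000e+00] F [-1.1  0.1  8.2] T [ 0.11  0.49 -0.01] op 0.0159
open clk 34.17 tcp [ 0.4575 -0.319   0.24  ] yaw [-180.     0.    -6.5] F [-0.4  0.5  0. ] T [0.01 0.09 0.05] op 0.0875
 clk 35.5 tcp [ 0.3923 -0.2503  0.418 ] yaw [-1.7992e+02  1.2000e-01 -3.0000e-02] F [-0.4  0.8 -0.2] T [-0.02  0.15  0.04] op 0.088
```

View pics/ret.png

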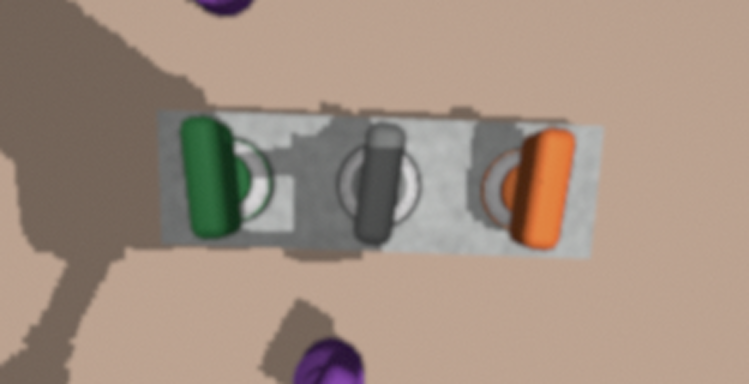

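Orange (543,188 in the crop) stands upright in its well on the floor, next to grey and green. Now green, from (0.463, -0.1813), yaw 2.7°.

```bash
python3 - <<'E'
from act import *
pick(.4630,-.1813,2.7,40)
x,y,yaw=.6102,.1837,21.5
r.reach((x,y,.40),[180,0,yaw])
s=r.snapshot("wrist"); crop(s,100,60,412,294,2.4,"pics/g_above.png")
q,f=descend(x,y,yaw,.357,.338,step=.002,fmax=9)
s=r.snapshot("wrist"); crop(s,150,100,362,280,3.5,"pics/g_on.png")
E
```

```text
down clk 36.79 tcp [ 0.463  -0.1818  0.2441] yaw [ 1.7996e+02 -7.0000e-02  2.6600e+00] F [-0.1  0.5  0.3] T [ 0.03  0.15 -0.02] op 0.0877
grip clk 37.99 tcp [ 0.463  -0.1813  0.2429] yaw [-180.     0.     2.7] F [ 0.8 -0.8 -0.4] T [-0.1   0.14  0.03] op 0.016
lift clk 38.73 tcp [ 0.4629 -0.1812  0.3585] yaw [-1.7994e+02  1.1000e-01  2.7000e+00] F [-0.8  0.4 -2. ] T [-0.01  0.11 -0.04] op 0.0159
desc f=0.2 clk 43.42 tcp [0.6102 0.1837 0.3367] yaw [-1.80e+02  2.00e-02  2.15e+01] F [-0.1  0.1 -1.8] T [0.   0.19 0.01] op 0.0157
```

View pics/g_on.png

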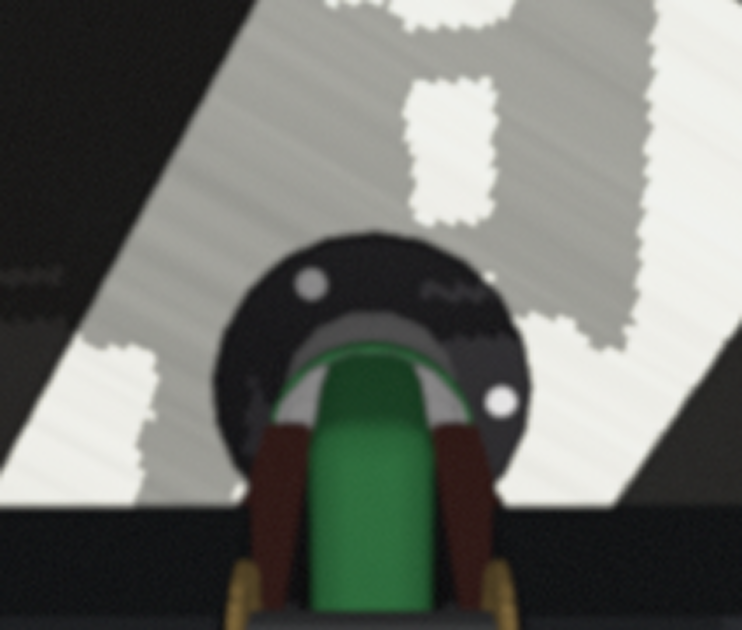

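Green went down past the nut's top (mouth about 0.104) with no force. I'll press it home, then do a gentle twist test to confirm it's snug rather than spinning loosely.

```bash
python3 - <<'E'
from act import *
x,y,yaw=.6102,.1837,21.5
q,f=descend(x,y,yaw,.338,.330,step=.001,fmax=6)
z=q["tcp_pos"][2]+.0005
for sgn in (1,-1):
    for k in range(2,15,2):
        r.servo_line((x,y,z),[180,0,yaw+sgn*k],speed=.02); q=r.sense()
        if abs(q["torque"][2])>.4: break
    print(sgn*k,np.round(q["torque"],2),np.round(q["contact_force"],1),round(q["clock"],2))
    r.servo_line((x,y,z),[180,0,yaw],speed=.02)
st("back")
E
```

```text
desc f=8.6 clk 44.83 tcp [0.61   0.1836 0.3359] yaw [ 1.7999e+02 -9.0000e-02  2.1500e+01] F [-3.3 -1.1  7.5] T [-0.25  0.93 -0.02] op 0.0157
12 [-0.09  0.36 -0.46] [-0.7 -0.7 -4.4] 46.35
-14 [-0.51  0.51  0.32] [-0.8 -2.8 -1.7] 48.46
back clk 48.85 tcp [0.6103 0.1839 0.3365] yaw [-1.7998e+02 -5.0000e-02  2.1360e+01] F [ 0.4  0.7 -1.8] T [-0.03  0.15  0.02] op 0.0155
```

The key reached the disc (mouth 0.3359-0.2331 = 0.103) and met torque in both twist directions, so it is snug on a 24 mm nut. Now a final press home and a scene check.

```bash
python3 - <<'E'
from act import *
x,y,yaw=.6102,.1837,21.5
r.grab(40)
q,f=descend(x,y,yaw,.3368,.330,step=.001,fmax=4)
r.wait(.3); st("hold")
a=r.snapshot("scene"); b=r.snapshot("top")
crop(a,40,130,480,270,1.8,"pics/fin_sc.png"); crop(b,60,110,450,260,2,"pics/fin_top.png")
w=r.snapshot("wrist"); crop(w,150,100,362,280,3.5,"pics/fin_w.png")
E
```

```text
desc f=6.1 clk 49.92 tcp [0.6101 0.1837 0.336 ] yaw [ 1.7999e+02 -7.0000e-02  2.1500e+01] F [-1.8 -0.5  4.6] T [-0.16  0.51 -0.02] op 0.016
hold clk 50.22 tcp [0.6101 0.1837 0.3359] yaw [ 1.7999e+02 -7.0000e-02  2.1500e+01] F [-2.6 -0.6  5. ] T [-0.13  0.56 -0.04] op 0.0154
```

View pics/fin_sc.png

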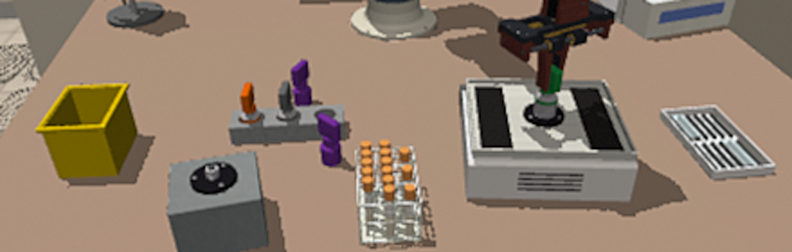

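View pics/fin_top.png

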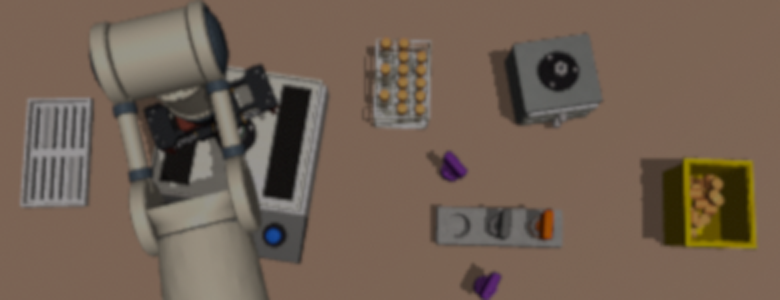

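View pics/fin_w.png

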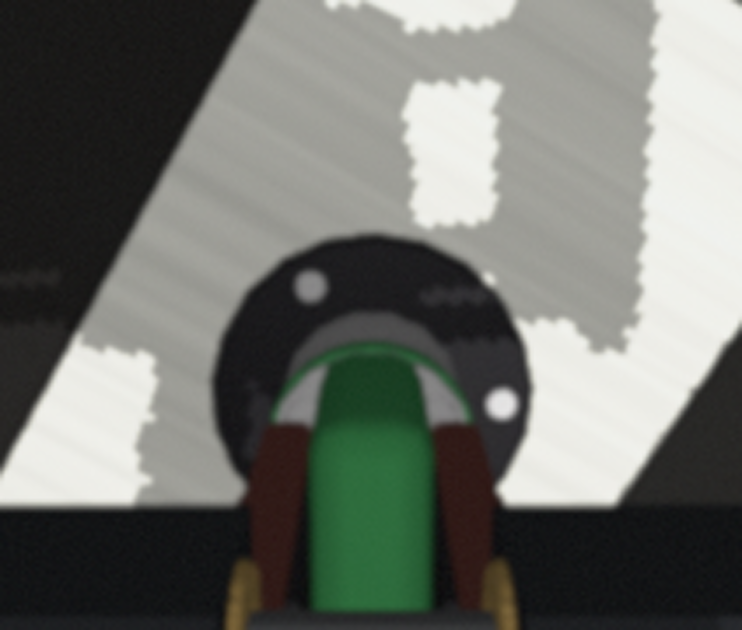

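The green key is on the platform nut at scene crop (547,105). Orange (248,100) and grey (286,98) stand upright in the stand. The bin, rack and tray are where they were. Handing in.

```bash
python3 -c "
from station import r
r.hand_in(); print(r.sense()['clock'])"
```

```text
the job is handed in; nothing more can be done
the job is handed in; nothing more can be done
```

The job is handed in, about 50 s into the 72 s limit, with the green 24 mm key upright, fully home on the platform nut and still gripped. The hand-in gives no verdict.

- **Buttons:** I pressed red until it bottomed out, let it spring back, then pressed blue the same way. I never touched green. In the picture afterwards all three buttons looked up.
- **Orange key:** It stopped with its mouth at 0.117 m, which is the nut's top, so it didn't fit. I stood it back upright in its own well.
- **Green key:** It dropped over the nut to 0.103 m, which is the disc. Twisting it met torque both ways (at +12° without the ±14° test limit being reached, and at -14°, where it was still building). That, with a measured nut corner radius of 13.8 mm, points to a snug fit on a 24 mm nut.
- **Last check:** The key was held at a 40 N grip setting (15.4 mm opening) with about 5 N downward. Orange and grey were upright in the stand, and the tube rack, waste bin and slide tray looked unmoved.

**Disagreements:** The wrist camera's reported position was about 2 mm off in y and 1 mm in x, so I corrected for it. The red button's top was also about 5 mm higher than I had set for the press and blue's about 3 mm; pressing by force covered that. The text says the handles stand along the row, but they stood across it.

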